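Square up the dispenser refills in their case

TASK

The dispenser is empty, so get its refills ready: swing the red latch lever clear of the lid, raise the clear lid until it stands upright and stays up, then slide the three refill cartridges, without lifting them, into an even, parallel row, each centred and square on a yellow pad of its own. Leave the lid up, the latch swung out, and the things around the case where they are.

Things in the scene. Friction and masses are not known exactly. Their poses are not given: they have to be found in the camera images.
- case: White plastic refill case fixed to the counter: lower tray 306 mm (its x) x 190 mm (its y) outside, 28 mm high, walls and floor 5 mm thick, grey liner; three yellow pads lie in a row along its x. Origin: centre of its underside, on the counter. Its +y wall carries the lid's hinge, its -y wall the latch. A fixed grey latch bracket, 30 x 48 x 36 mm high, stands off the -y wall, centred 47 mm to -x.
- latch (a joint): Red latch lever lying flat over the lid's blue tab, turning about a vertical pin, stays where it is left (about 1 N at the knob). 0 = parallel to the case's -y wall, pointing to the case's +x; grows as its free end swings away from the case (to -y; clockwise from above); 1.57 = pointing straight out; stop at 1.75 rad. Starts at 0 to 0.25. It holds the lid down until it is about 0.8 rad open.
- latch_pin (a point): The latch lever's pivot axis, at the top of the lever arm (arm 18 mm wide, 9 mm thick, its top 47 mm above the counter).
- latch_knob (a point): Point on the upright round red knob at the lever's free end, 85 mm from the pin; the knob is 16 mm across and reaches from 46 to 88 mm above the counter; this point is 72 mm above it. Its axis stands 27 mm out from the tray's -y wall when the latch is shut.
- lid (a joint): Clear plastic lid shell with a blue edge, 306 x 190 mm, top 69 mm above the counter (71 mm at the blue edging), hinged along the case's +y wall. 0 = shut; grows as it opens, 1.57 = upright, stop at 1.85 rad. Stiff hinge: it stays at any angle; about 5 N at the handle raises it. Its blue tab (50 mm long, 6 mm thick) juts out 40 mm from the -y wall under the latch lever.
- lid_handle (a point): Centre of the round black bar (10 mm thick, 110 mm long, along the case's x) of the lid's handle; with the lid shut it is 111 mm above the counter, its axis 42 mm above the lid, 12 mm in from the lid's -y edge.
- lid_hinge (a point): Middle of the lid's hinge line, which runs along the case's x; 29 mm above the counter. The lid shell is 40 mm deep above the tray, so when upright its panel stands about 40 mm beyond this line, and its blue tab points up right above this line, its tip 263 mm above the counter.
- pad0 (a point): Centre of the first (case -x side, nearest the robot) yellow pad on the case floor: flat rectangle 44 mm (case x) x 98 mm (case y), 5 mm above the counter. Pads are 85 mm apart, any cartridge may go on any pad.
- pad1 (a point): Centre of the middle yellow pad on the case floor: flat rectangle 44 mm (case x) x 98 mm (case y), 5 mm above the counter. Pads are 85 mm apart, any cartridge may go on any pad.
- pad2 (a point): Centre of the third (case +x side, farthest) yellow pad on the case floor: flat rectangle 44 mm (case x) x 98 mm (case y), 5 mm above the counter. Pads are 85 mm apart, any cartridge may go on any pad.
- refill_a: Refill cartridge for the dispenser: blue plastic brick with a paper band and a round white cap (22 mm across, 4 mm high, look only) on top; 36 (its x) x 90 (its y) x 48 mm high, about 160 g (110 to 225 g), stands loose on the case floor. Origin: centre of its underside. Slides at a push of 1 to 2 N. It starts up to 26 mm along and 7 mm across from a pad, turned by up to 0.25 rad.
- refill_b: Refill cartridge for the dispenser: blue plastic brick with a paper band and a round white cap (22 mm across, 4 mm high, look only) on top; 36 (its x) x 90 (its y) x 48 mm high, about 160 g (110 to 225 g), stands loose on the case floor. Origin: centre of its underside. Slides at a push of 1 to 2 N. It starts up to 26 mm along and 7 mm across from a pad, turned by up to 0.25 rad.
- refill_c: Refill cartridge for the dispenser: blue plastic brick with a paper band and a round white cap (22 mm across, 4 mm high, look only) on top; 36 (its x) x 90 (its y) x 48 mm high, about 160 g (110 to 225 g), stands loose on the case floor. Origin: centre of its underside. Slides at a push of 1 to 2 N. It starts up to 26 mm along and 7 mm across from a pad, turned by up to 0.25 rad.
- peg_tray: Bamboo tray of clothespins, 170 x 120 x 30 mm, bystander. Origin: centre of its underside.
- lint_scraper: Black silicone lint scraper, 150 mm long, 85 mm wide blade, 14 mm high, bystander. Origin: underside, near its middle.
- glass_jar: Ribbed glass jar with a steel flip-top lid, 92 mm across, 126 mm high, bystander. Origin: centre of its underside.
- key_dish: Round steel key dish, 110 mm across, 28 mm high, bystander. Origin: centre of its underside.

How it is judged:
On the way, in this order (a step that is already met when the one before it is completed fails the run):
1. the latch lever is swung clear (past 1.2 rad) while the lid is still shut (value of joint latch above 1.2 rad and value of joint lid below 0.1 rad), for 0.1 s.
2. the lid is raised upright (past 1.35 rad) (value of joint lid above 1.35 rad), for 0.2 s.
At the end, for the whole second after the job is handed in: The latch is past 1.2 rad and the lid stands past 1.35 rad; each yellow pad has a cartridge centred on it within 7 mm and every cartridge stands on the case floor, parallel to the case's y within 0.09 rad (5 degrees), upright and at rest (value of joint latch above 1.2 rad and value of joint lid above 1.35 rad and horizontal distance between any of refill_a, refill_b, refill_c and pad0 below 0.007 m and horizontal distance between any of refill_a, refill_b, refill_c and pad1 below 0.007 m and horizontal distance between any of refill_a, refill_b, refill_c and pad2 below 0.007 m and angle between the y axis of each of refill_a, refill_b, refill_c and the y axis of case, either way round below 0.09 rad and angle between each of refill_a, refill_b, refill_c's own z axis and vertical below 0.08 rad and z of each of refill_a, refill_b, refill_c in the frame of case below 0.009 m and linear speed of each of refill_a, refill_b, refill_c below 0.01 m/s); the robot touches nothing.
It fails at once if a cartridge is lifted more than 20 mm off the case floor (z of any of refill_a, refill_b, refill_c in the frame of case above 0.025 m).
It fails at once if a cartridge is tipped by more than 0.5 rad (angle between any of refill_a, refill_b, refill_c's own z axis and vertical above 0.5 rad).
It fails at once if a bystander is moved by more than 20 mm (distance of any of peg_tray, lint_scraper, glass_jar, key_dish from where it was at the start of the episode above 0.02 m).
It also fails if it takes over 72 s, if anything falls off the work surface, if the arm or the gripper's body presses on something with over 40 N, if the wrist force passes 120 N, or if a joint passes its speed limit or range.

ROBOT

A 7-joint arm with a two-finger parallel gripper is mounted at the origin on the work surface. World frame = base frame: x ahead of the robot, y to its left, z up, the work surface at z = 0. Lengths are in m, angles in rad, forces in N, time in s.
With the tool pointing down it reaches from about 0.4 to 0.875 m from the base axis. Payload 19.3 kg.
Tool frame: the origin (TCP) lies at the very end of the fingers, on their centre line; the grasp point (between the pads) lies 19 mm behind it; z points along the fingers, y is the line along which they close (so a half turn about z gives the same grasp; the last joint's range is limited). The gripper opens to 85 mm and grips with 20 to 120 N. Pads are 22 mm wide; open, the fingers measure 114 mm over their backs; the gripper's body (76 mm by 85 mm) begins 54 mm behind the grasp point. The pads swing forward as they close: fully open they stand 13 mm farther back than shut.
Start: joints at [1.162, 0.521, -0.036, 1.599, 0.021, 1.021, -0.113], TCP at [0.208, -0.589, 0.194] pointing down, gripper open.
Joint ranges: [-2.91, 2.91], [-0.3, 2.13], [-1.5, 1.42], [0.17, 2.43], [-1.26, 4.41], [0.16, 1.93], [-2.52, 2.52]. Speed limits (rad/s): [1.89, 1.89, 2.39, 2.39, 3.01, 3.01, 3.01].

INTERFACE

Orientations are given as [roll, pitch, yaw] about the fixed x, y, z axes, in that order (R = Rz(yaw) Ry(pitch) Rx(roll)).
In Python, from workcell import monitor, optics, job_done gives the robot as it stands.
- The arm moves only by the shell command python3 -m handwheel 'ROWS' [FORCE]. ROWS is JSON, a list of rows, each an object of numbers: "dx", "dy", "dz": the shift along the tool's x, y, z in cm; "wx", "wy", "wz": the turn, a rotation vector about the tool's x, y, z in rad; "claw": the opening in per cent of the stroke, from 0 (shut) to 100 (fully open). A call has 1 to 8 rows; each row shifts and turns the commanded pose from where the row before left it, along the tool's axes as they then stand; what a row does not reach is not made up. A row lasts 1/8 s, in which the tool goes at most 62.5 mm and 10.7 degrees, less where a joint would pass 70% of its speed; a pose out of reach is approached as far as the arm can. A call with a gripper value outside its range is refused whole. The fingers move at their own pace and stop on an object; FORCE is the grip in N (left out, the last holds). Time passes only in rows, so rows that do not move let the fingers close. It gives the time, the measured TCP pose, the force, the opening and the grip force at its end, in the units of the state.
- monitor.observe(): the state, without advancing time (a new reading comes with each control period).
- optics.grab_frame(name): name is "scene" or "top"; returns a dict with "frame" (480x640x3 uint8, blue, green, red), "fovy" (degrees; the focal length in pixels is half the picture's height over the tangent of half this angle, whatever the lens; pixels are square), "cx", "cy" (the principal point, pixels), "R" (3x3) and "t" (3): a world point X has camera coordinates R X + t. Camera axes: x right, y down, z forward; pixel columns grow to the right and rows downward; lengths in m; the calibration is good to about 2 mm. A picture is of the moment at which its call begins. There is no depth.
- job_done(): hands the job in; it is judged then, once.
Trained networks look in the newest picture that a camera, given by its name, has taken for a name from the list of things; names that differ only in an ending like _2 or _b are one class to them, and where a whole thing is asked for, a point or a joint stands for the part that bears it (a point fixed in the world has none). Each returns a list of dicts, best first, with "p" (0 to 1); they miss things now and then, are a little off and sometimes report something else, mostly with a low value. They report only what shows in the picture. A call takes as long as a camera call.
- optics.masks_of(name, camera): "region" (480x640 bool, what is visible of it) and "rect" ([left, top, width, height] in pixels, round what is visible of it).
The state is a dict: "clock": time; "qpos": joint angles; "qd": joint speeds; "joint_efforts": joint torques, N m; "position": TCP position; "tool_rot": TCP orientation; "force": force on the tool from outside, world axes, zero at the start; "moment": the same for the moment, N m; "grip_width": finger opening in m; "finger_force": force on a finger pad.
Only numpy, scipy, OpenCV 4.12 (cv2) and the standard library are available. Lean on these libraries where they do the work, as an engineer would, in place of code of your own. Each camera call takes 0.05 s, during which the arm holds its last target. There are 200 camera calls.

## Working session

There is one attempt and no reset: what is moved stays moved. The work goes in short steps, Python scripts to look and compute and a shell command to move; the robot and the scene stay as the last step left them, time stands still between calls to the robot, and variables do not carry over. Pictures are saved under pics/ and viewed, at most 10 in all, crops included, and the job is handed in when it is done.

```bash
ls; mkdir -p pics; cat > h.py <<'E'
import numpy as np, cv2
from workcell import monitor, optics, job_done
def K(f):
    F=240/np.tan(np.radians(f["fovy"])/2); return F
def proj(f,X):
    c=np.asarray(f["R"])@np.asarray(X,float)+np.asarray(f["t"]); F=K(f)
    return np.array([f["cx"]+F*c[0]/c[2], f["cy"]+F*c[1]/c[2]])
def onz(f,u,v,z):
    R=np.asarray(f["R"]);t=np.asarray(f["t"]);F=K(f)
    o=-R.T@t; d=R.T@np.array([(u-f["cx"])/F,(v-f["cy"])/F,1])
    return o+d*(z-o[2])/d[2]
def cen(m):
    v,u=np.nonzero(m["region"]); return u.mean(),v.mean()
E
python3 - <<'E'
from h import *
fr={}
for c in("top","scene"):
    f=fr[c]=optics.grab_frame(c); cv2.imwrite(f"pics/{c}0.png",f["frame"])
    print(c,f["fovy"],f["cx"],f["cy"],-np.array(f["R"]).T@f["t"])
    for n in("case","latch","latch_knob","lid_handle","lid","refill_a","glass_jar","peg_tray","key_dish","lint_scraper"):
        for m in optics.masks_of(n,c)[:3]:
            print(n,round(m["p"],2),m["rect"],np.round(cen(m),1))
s=monitor.observe();print(s)
E
```

```text
pics
top 53.64721053959396 314.46500202871437 243.1299782392847 [ 0.26142307 -0.00993418  1.30465675]
latch_knob 0.65 [361.3, 204.4, 17.1, 45.2] [369.  227.3]
lid_handle 0.72 [277.2, 158.8, 92.2, 122.3] [322.5 219. ]
lid_handle 0.24 [120.2, 184.5, 51.7, 61.5] [145.4 216.1]
lid 0.94 [274.5, 155.9, 91.0, 125.5] [322.3 219.3]
refill_a 0.49 [363.6, 204.1, 13.9, 45.2] [368.6 228.8]
refill_a 0.32 [275.6, 159.5, 102.4, 123.4] [324.4 220.5]
glass_jar 0.67 [472.8, 199.7, 47.8, 38.3] [496.7 220.5]
peg_tray 0.64 [122.6, 186.2, 50.1, 63.7] [145.4 216.5]
peg_tray 0.62 [356.3, 209.5, 23.4, 36.0] [369.1 226.9]
key_dish 0.53 [122.1, 181.0, 48.2, 68.9] [145.7 216.1]
lint_scraper 0.63 [137.6, 276.5, 34.0, 55.4] [152.2 296.8]
lint_scraper 0.21 [278.4, 162.0, 99.0, 117.6] [324.6 220.4]
scene 57.66357603425172 321.7054629780074 242.70759726387575 [ 0.98361552 -0.92858076  0.79658518]
case 0.8 [273.5, 238.9, 125.6, 83.6] [335.6 279.1]
latch 0.75 [293.8, 284.4, 26.4, 24.8] [308.6 297.3]
latch_knob 0.6 [293.0, 285.6, 32.2, 21.6] [310.5 298.7]
latch_knob 0.27 [273.9, 234.3, 124.6, 90.4] [336.  278.9]
lid_han
[... 439 characters left out ...]
9]
{'clock': 1.1, 'qpos': array([ 1.16179376,  0.52138301, -0.03628911,  1.59947998,  0.02118874,
        1.02111336, -0.11277701]), 'qd': array([-0.00129371,  0.00051993, -0.00019755, -0.00044854, -0.00058434,
       -0.00017272,  0.00116982]), 'joint_efforts': array([-2.41710273e-03, -9.26855421e+01,  1.97808892e+00, -3.70245409e+01,
        1.82362989e-02,  2.10658531e-03, -3.58393464e-06]), 'position': array([ 0.20769812, -0.58947951,  0.19440867]), 'tool_rot': array([ 3.14159244e+00, -4.87589115e-06,  3.38766956e-01]), 'force': array([-0.51526405,  0.38294562, -0.46655694]), 'moment': array([ 0.00286716,  0.0608818 , -0.00102668]), 'finger_force': 0.0, 'grip_width': 0.08553599703330099}
```

```bash
python3 - <<'E'
import cv2
a=cv2.imread("pics/top0.png")[130:310,240:420]; cv2.imwrite("pics/top0c.png",cv2.resize(a,(600,600),interpolation=cv2.INTER_CUBIC)[:, :])
b=cv2.imread("pics/scene0.png")[180:440,150:450]; cv2.imwrite("pics/scene0c.png",cv2.resize(b,(690,598),interpolation=cv2.INTER_CUBIC))
E
```

```text
(no output)
```

View pics/top0c.png

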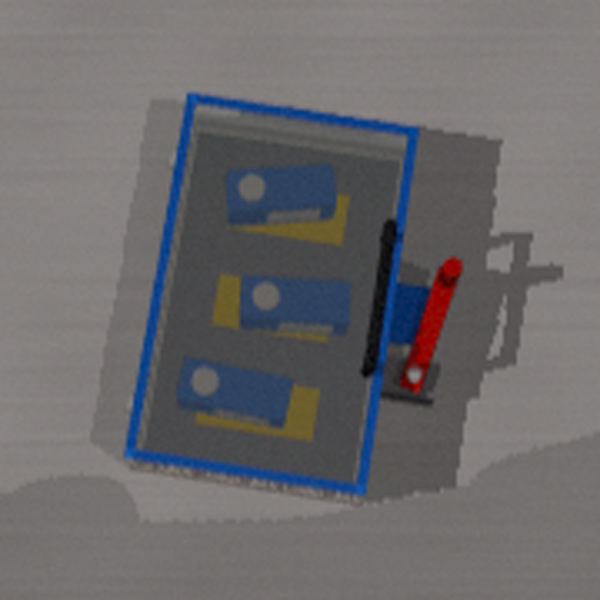

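View pics/scene0c.png

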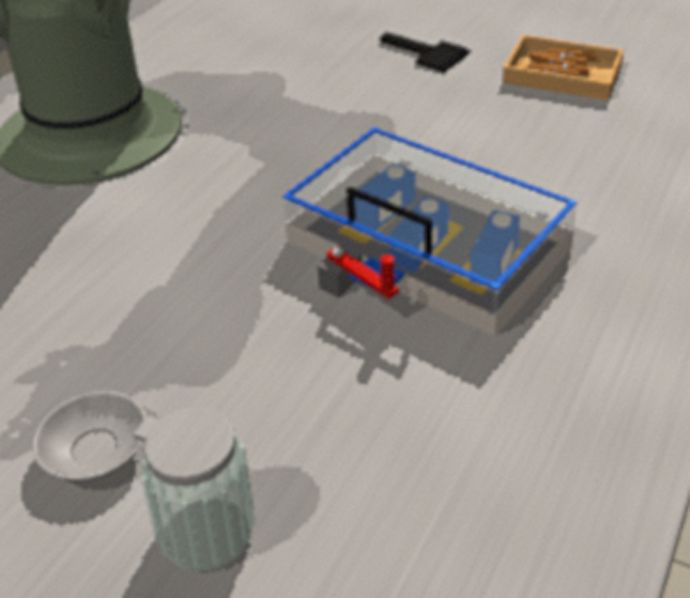

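View pics/top0.png

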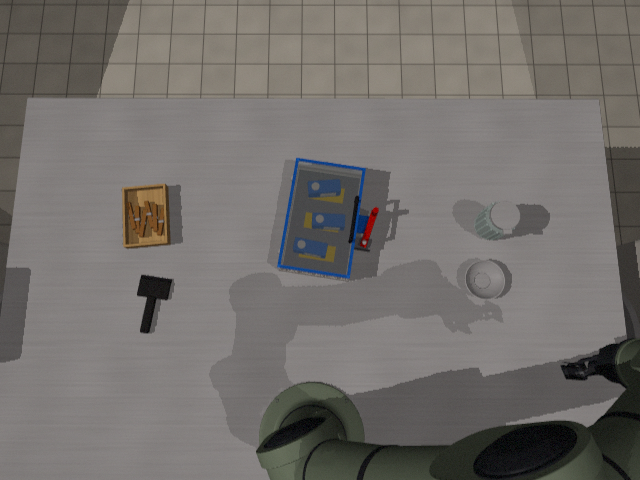

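```bash
python3 - <<'E'
from h import *
f=optics.grab_frame("top")
px=[(190,95),(417,130),(365,492),(130,457)]
P=np.array([onz(f,240+u/3.3333,130+v/3.3333,0.071) for u,v in px])
print("corners",P.round(3).tolist(),[np.linalg.norm(P[i]-P[i-1]).round(3) for i in range(4)])
c=P.mean(0)[:2]; ex=(P[0]-P[3]+P[1]-P[2])[:2]; ex/=np.linalg.norm(ex); ey=np.array([-ex[1],ex[0]])
print("case",c.round(4),"yaw",np.arctan2(ex[1],ex[0]).round(3))
def at(u,v,z):
    w=onz(f,240+u/3.3333,130+v/3.3333,z); d=w[:2]-c; return w.round(3),np.round([d@ex*1e3,d@ey*1e3],1)
print("pin",at(415,375,.047)); print("knob",at(453,265,.088)); print("bar ends",at(388,225,.111),at(367,372,.111))
for u,v in[(252,188),(265,296),(204,381)]: print("cap",at(u,v,.052))
for n,u,v in[("jar",500,217),("dish",485,280)]: print(n,onz(f,u,v,.1 if n=="jar" else .02).round(3))
print(monitor.observe()["clock"])
E
```

```text
corners [[0.732, 0.04, 0.071], [0.702, -0.146, 0.071], [0.405, -0.1, 0.071], [0.432, 0.084, 0.071]] [np.float64(0.303), np.float64(0.188), np.float64(0.301), np.float64(0.186)]
case [ 0.5675 -0.0307] yaw -0.149
pin (array([ 0.503, -0.144,  0.047]), array([ -47.4, -121.4]))
knob (array([ 0.584, -0.171,  0.088]), array([  36.9, -136.3]))
bar ends (array([ 0.61 , -0.118,  0.111]), array([ 54.7, -79.8])) (array([ 0.493, -0.1  ,  0.111]), array([-63.8, -79.7]))
cap (array([ 0.658, -0.011,  0.052]), array([86.9, 32.6]))
cap (array([ 0.567, -0.022,  0.052]), array([-2. ,  8.3]))
cap (array([0.496, 0.027, 0.052]), array([-79.1,  46.3]))
jar [ 0.561 -0.493  0.1  ]
dish [ 0.405 -0.472  0.02 ]
1.15
```

```bash
cat >> h.py <<'E'
from scipy.spatial.transform import Rotation as Rt
C=np.array([.5675,-.0307]); CY=-.149
def w(x,y):
    "case mm -> world"
    c,s=np.cos(CY),np.sin(CY); return C+np.array([c*x-s*y,s*x+c*y])/1e3
def plan(*legs):
    """legs: (case x mm, case y mm, z mm, yaw rel case, rows); prints tool-axis shifts"""
    s=monitor.observe(); p=np.array(s["position"]); R=Rt.from_euler("xyz",s["tool_rot"])
    print("now",p.round(4),np.round(s["tool_rot"],3),"t",s["clock"])
    for x,y,z,yw,n in legs:
        T=np.append(w(x,y),z/1e3); RT=Rt.from_euler("xyz",[np.pi,0,CY+yw]); rv=(R.inv()*RT).as_rotvec()/n; d=(T-p)/n
        for i in range(n):
            a=R.inv().apply(d)*100; print("dx %.2f dy %.2f dz %.2f  w %s"%(*a,rv.round(3))); p=p+d; R=R*Rt.from_rotvec(rv)
        print("--")
E
python3 -c "
from h import *
plan((37,-136,130,np.pi/2,12),(37,-136,60,np.pi/2,2))"
```

```text
now [ 0.2077 -0.5895  0.1944] [-3.142 -0.     0.339] t 1.15
dx 4.12 dy -2.25 dz 0.54  w [-0.   -0.   -0.09]
dx 4.30 dy -1.87 dz 0.54  w [-0.   -0.   -0.09]
dx 4.45 dy -1.47 dz 0.54  w [-0.   -0.   -0.09]
dx 4.57 dy -1.07 dz 0.54  w [-0.   -0.   -0.09]
dx 4.65 dy -0.65 dz 0.54  w [-0.   -0.   -0.09]
dx 4.69 dy -0.23 dz 0.54  w [-0.   -0.   -0.09]
dx 4.69 dy 0.19 dz 0.54  w [-0.   -0.   -0.09]
dx 4.65 dy 0.62 dz 0.54  w [-0.   -0.   -0.09]
dx 4.58 dy 1.03 dz 0.54  w [-0.   -0.   -0.09]
dx 4.46 dy 1.44 dz 0.54  w [-0.   -0.   -0.09]
dx 4.32 dy 1.84 dz 0.54  w [-0.   -0.   -0.09]
dx 4.13 dy 2.22 dz 0.54  w [-0.   -0.   -0.09]
--
dx 0.00 dy 0.00 dz 3.50  w [-0. -0.  0.]
dx 0.00 dy 0.00 dz 3.50  w [-0. -0.  0.]
--
```

```bash
python3 -m handwheel '[{"dx":4.1,"dy":-2.3,"dz":0.5,"wz":-0.09},{"dx":4.3,"dy":-1.9,"dz":0.5,"wz":-0.09},{"dx":4.5,"dy":-1.5,"dz":0.5,"wz":-0.09},{"dx":4.6,"dy":-1.1,"dz":0.5,"wz":-0.09},{"dx":4.6,"dy":-0.6,"dz":0.5,"wz":-0.09},{"dx":4.7,"dy":-0.2,"dz":0.5,"wz":-0.09},{"dx":4.7,"dy":0.2,"dz":0.5,"wz":-0.09},{"dx":4.6,"dy":0.6,"dz":0.5,"wz":-0.09}]'
python3 -m handwheel '[{"dx":4.5,"dy":1.0,"dz":0.5,"wz":-0.09},{"dx":4.4,"dy":1.4,"dz":0.5,"wz":-0.09},{"dx":4.3,"dy":1.8,"dz":0.5,"wz":-0.09},{"dx":4.1,"dy":2.2,"dz":0.5,"wz":-0.09},{},{}]'
python3 - <<'E'
from h import *
f=optics.grab_frame("scene"); m=optics.masks_of("latch","scene"); print([(x["p"],x["rect"]) for x in m[:2]])
cv2.imwrite("pics/s1.png",cv2.resize(f["frame"][180:360,230:430],(600,540)))
print("knob expected px",proj(f,np.append(w(37,-136),.088)),proj(f,np.append(w(37,-136),.05)))
plan((37,-136,60,np.pi/2,3))
E
```

```text
[(0.79, [295.0, 285.5, 26.3, 26.2])]
knob expected px [316.92056576 292.02652766] [317.24719091 303.43693169]
now [ 0.2077 -0.5895  0.1944] [-3.142 -0.     0.339] t 1.25
dx 16.47 dy -9.00 dz 4.48  w [-0.    -0.    -0.361]
dx 18.58 dy -2.60 dz 4.48  w [-0.    -0.    -0.361]
dx 18.30 dy 4.13 dz 4.48  w [-0.    -0.    -0.361]
--schema error: expected keys dx, dy, dz, wx, wy, wz, claw
schema error: expected keys dx, dy, dz, wx, wy, wz, claw
```

View pics/s1.png

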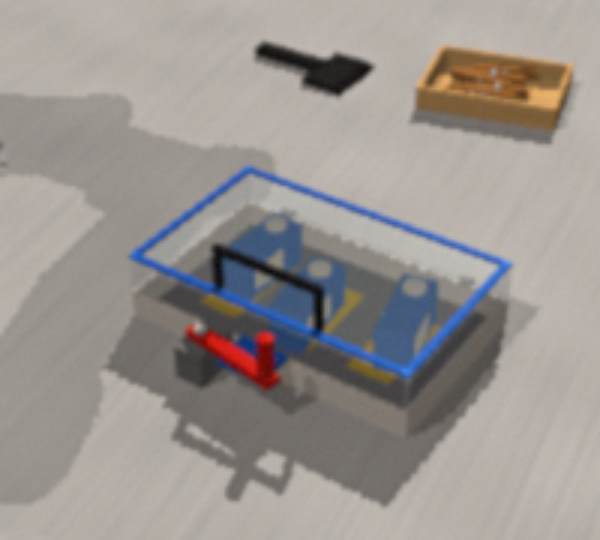

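The lever is still shut and the arm has not moved, because the rows need all seven keys. The knob top shows at about (318.7, 292) against (316.9, 292) expected, so the case pose holds.

```bash
python3 -m handwheel '[{"dx":4.1,"dy":-2.3,"dz":0.5,"wx":0,"wy":0,"wz":-0.09,"claw":100},{"dx":4.3,"dy":-1.9,"dz":0.5,"wx":0,"wy":0,"wz":-0.09,"claw":100},{"dx":4.5,"dy":-1.5,"dz":0.5,"wx":0,"wy":0,"wz":-0.09,"claw":100},{"dx":4.6,"dy":-1.1,"dz":0.5,"wx":0,"wy":0,"wz":-0.09,"claw":100},{"dx":4.6,"dy":-0.6,"dz":0.5,"wx":0,"wy":0,"wz":-0.09,"claw":100},{"dx":4.7,"dy":-0.2,"dz":0.5,"wx":0,"wy":0,"wz":-0.09,"claw":100},{"dx":4.7,"dy":0.2,"dz":0.5,"wx":0,"wy":0,"wz":-0.09,"claw":100},{"dx":4.6,"dy":0.6,"dz":0.5,"wx":0,"wy":0,"wz":-0.09,"claw":100}]' 25
python3 -m handwheel '[{"dx":4.5,"dy":1.0,"dz":0.5,"wx":0,"wy":0,"wz":-0.09,"claw":100},{"dx":4.4,"dy":1.4,"dz":0.5,"wx":0,"wy":0,"wz":-0.09,"claw":100},{"dx":4.3,"dy":1.8,"dz":0.5,"wx":0,"wy":0,"wz":-0.09,"claw":100},{"dx":4.1,"dy":2.2,"dz":0.5,"wx":0,"wy":0,"wz":-0.09,"claw":100},{"dx":0,"dy":0,"dz":0,"wx":0,"wy":0,"wz":0,"claw":100},{"dx":0,"dy":0,"dz":0,"wx":0,"wy":0,"wz":0,"claw":100}]'
python3 -c "
from h import *
plan((37,-136,60,np.pi/2,3))"
```

```text
clock: 2.25
position: [0.4596, -0.3088, 0.1544]
tool_rot: [3.141, 0.0, 1.062]
force: [0.2, -0.8, 0.2]
grip_width: 0.0852
finger_force: 0.0
clock: 3.0
position: [0.5821, -0.1723, 0.1342]
tool_rot: [-3.141, 0.0, 1.418]
force: [0.2, -1.1, -1.0]
grip_width: 0.0853
finger_force: 0.0
now [ 0.5821 -0.1723  0.1342] [-3.141  0.     1.418] t 3.0
dx 0.06 dy 0.05 dz 2.47  w [-0.     0.    -0.001]
dx 0.06 dy 0.05 dz 2.47  w [-0.     0.    -0.001]
dx 0.06 dy 0.05 dz 2.47  w [-0.     0.    -0.001]
--
```

```bash
python3 -m handwheel '[{"dx":0.1,"dy":0.1,"dz":2.5,"wx":0,"wy":0,"wz":0,"claw":100},{"dx":0.1,"dy":0,"dz":2.5,"wx":0,"wy":0,"wz":0,"claw":100},{"dx":0,"dy":0.1,"dz":2.4,"wx":0,"wy":0,"wz":0,"claw":40},{"dx":0,"dy":0,"dz":0,"wx":0,"wy":0,"wz":0,"claw":0},{"dx":0,"dy":0,"dz":0,"wx":0,"wy":0,"wz":0,"claw":0},{"dx":0,"dy":0,"dz":0,"wx":0,"wy":0,"wz":0,"claw":0},{"dx":0,"dy":0,"dz":0,"wx":0,"wy":0,"wz":0,"claw":0}]' 25
python3 -c "
from h import *
a=[.4,.65,.9,1.15,1.4,1.55]
plan(*[(-47+85*np.cos(t),-122-85*np.sin(t),60,np.pi/2,1) for t in a])"
```

```text
clock: 3.88
position: [0.585, -0.1705, 0.0611]
tool_rot: [3.141, 0.0, 1.419]
force: [1.1, -0.3, 0.6]
grip_width: -0.0002
finger_force: 0.0
now [ 0.585  -0.1705  0.0611] [3.141 0.    1.419] t 3.875
dx -1.95 dy -0.67 dz 0.11  w [ 0.001  0.    -0.003]
--
dx -1.83 dy -1.06 dz -0.00  w [ 0. -0.  0.]
--
dx -1.51 dy -1.48 dz -0.00  w [-0. -0.  0.]
--
dx -1.10 dy -1.81 dz -0.00  w [ 0.  0. -0.]
--
dx -0.62 dy -2.03 dz -0.00  w [ 0.  0. -0.]
--
dx -0.12 dy -1.27 dz -0.00  w [ 0.  0. -0.]
--
```

```bash
python3 - <<'E'
from h import *
f=optics.grab_frame("scene"); g=optics.grab_frame("top")
cv2.imwrite("pics/s2.png",np.hstack([cv2.resize(f["frame"][230:350,270:370],(400,480)),cv2.resize(g["frame"][170:290,310:410],(400,480))]))
E
```

```text
(no output)
```

View pics/s2.png

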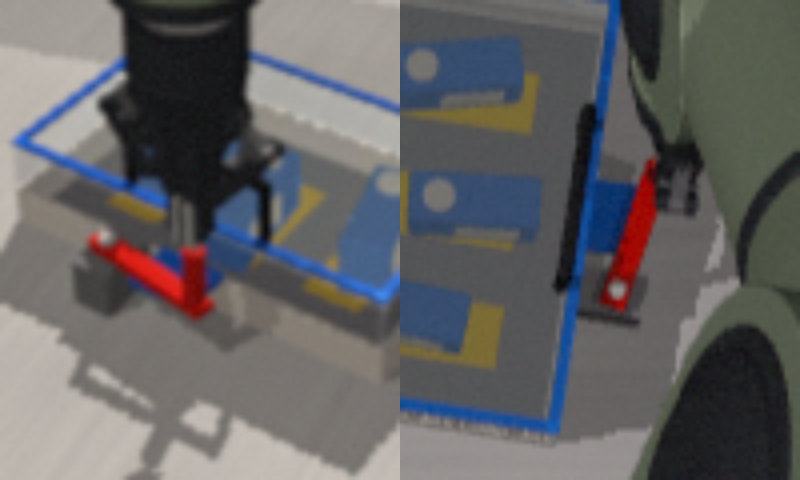

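```bash
python3 - <<'E'
from h import *
f=optics.grab_frame("scene"); g=optics.grab_frame("top"); s=monitor.observe(); p=s["position"]
print("tcp",p,proj(f,p),proj(g,p))
for z in (.088,.06,.047): print(z,"scene ray",onz(f,318.7,292.3 if z>.08 else 301 if z>.055 else 305.5,z).round(4),"top(0) ray",onz(g,375.9,209.5,z).round(4))
for n,c in(("scene",f),("top",g)):
    h=cv2.cvtColor(c["frame"],cv2.COLOR_BGR2HSV); m=(((h[...,0]<6)|(h[...,0]>174))&(h[...,1]>150)&(h[...,2]>60)).astype(np.uint8)
    k,l,st,ce=cv2.connectedComponentsWithStats(m); 
    for i in range(1,k):
        if st[i,4]>30: print(n,st[i],ce[i])
    v,u=np.nonzero(m[190:320,290:400]); 
    for r in range(v.min(),v.max()+1): print(r+190,u[v==r].min()+290,u[v==r].max()+290,end=" | ")
    print()
E
```

```text
tcp [ 0.58475942 -0.17022335  0.0605986 ] [317.53675219 300.28328594] [374.3168104  211.72162092]
0.088 scene ray [ 0.5885 -0.1697  0.088 ] top(0) ray [ 0.5837 -0.171   0.088 ]
0.06 scene ray [ 0.5884 -0.1708  0.06  ] top(0) ray [ 0.5911 -0.1747  0.06  ]
0.047 scene ray [ 0.5893 -0.1732  0.047 ] top(0) ray [ 0.5946 -0.1764  0.047 ]
scene [292 289  31  21 242] [310.12396694 298.35123967]
289 293 293 | 290 292 300 | 291 292 302 | 292 293 320 | 293 294 320 | 294 296 320 | 295 297 320 | 296 299 320 | 297 300 319 | 298 301 319 | 299 304 320 | 300 306 320 | 301 307 320 | 302 308 320 | 303 310 320 | 304 311 321 | 305 312 322 | 306 314 322 | 307 315 322 | 308 317 320 | 309 318 319 | 
top [360 210  14  38 192] [367.84375  229.203125]
210 372 373 | 211 371 373 | 212 371 372 | 213 371 371 | 214 370 372 | 215 370 372 | 216 370 373 | 217 369 373 | 218 369 373 | 219 369 373 | 220 368 373 | 221 368 373 | 222 368 373 | 223 367 373 | 224 367 373 | 225 367 372 | 226 366 372 | 227 366 372 | 228 366 371 | 229 365 371 | 230 365 371 | 231 365 370 | 232 364 370 | 233 364 370 | 234 364 369 | 235 363 369 | 236 363 369 | 237 363 368 | 238 362 368 | 239 362 368 | 240 361 367 | 241 361 367 | 242 361 367 | 243 360 366 | 244 360 366 | 245 360 366 | 246 362 365 | 247 364 365 |
```

```bash
python3 - <<'E'
from h import *
f=optics.grab_frame("scene"); g=optics.grab_frame("top")
a=cv2.resize(f["frame"][262:317,290:345],(550,550),interpolation=cv2.INTER_CUBIC); b=cv2.resize(g["frame"][190:250,350:375],(240,550),interpolation=cv2.INTER_CUBIC)
cv2.imwrite("pics/s3.png",cv2.convertScaleAbs(np.hstack([a,b]),alpha=1.8))
E
```

```text
(no output)
```

View pics/s3.png

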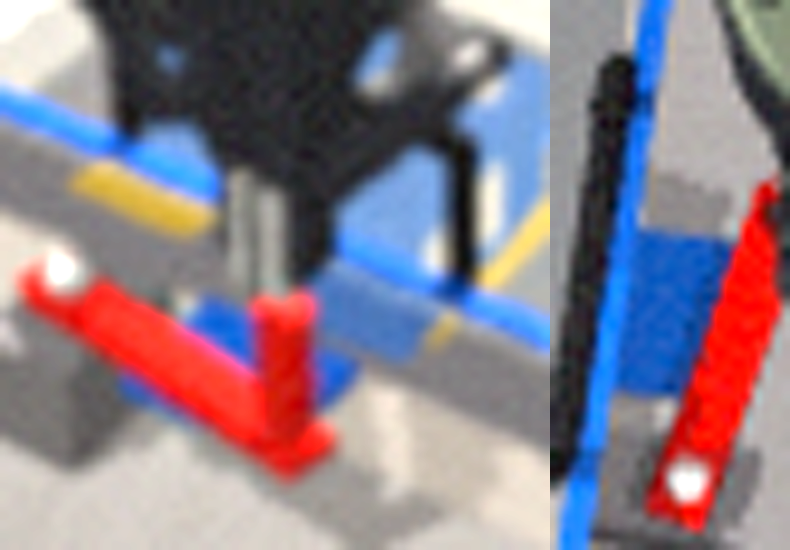

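Knob base is near (319, 306) and its top at (319, 292). The finger ends stop near row 291, right at the top of the knob, though the TCP projects to row 300, so the fingers closed above the knob. I'll open, go lower and close again.

```bash
python3 -m handwheel '[{"dx":0,"dy":0,"dz":0,"wx":0,"wy":0,"wz":0,"claw":100},{"dx":0,"dy":0,"dz":0,"wx":0,"wy":0,"wz":0,"claw":100},{"dx":0,"dy":0,"dz":0,"wx":0,"wy":0,"wz":0,"claw":100},{"dx":0,"dy":0,"dz":0,"wx":0,"wy":0,"wz":0,"claw":100},{"dx":0,"dy":0.1,"dz":0.5,"wx":0,"wy":0,"wz":0,"claw":100},{"dx":0,"dy":0.1,"dz":0.5,"wx":0,"wy":0,"wz":0,"claw":100},{"dx":0,"dy":0,"dz":0,"wx":0,"wy":0,"wz":0,"claw":100}]' 25
python3 -m handwheel '[{"dx":0,"dy":0,"dz":0,"wx":0,"wy":0,"wz":0,"claw":0},{"dx":0,"dy":0,"dz":0,"wx":0,"wy":0,"wz":0,"claw":0},{"dx":0,"dy":0,"dz":0,"wx":0,"wy":0,"wz":0,"claw":0},{"dx":0,"dy":0,"dz":0,"wx":0,"wy":0,"wz":0,"claw":0},{"dx":0,"dy":0,"dz":0,"wx":0,"wy":0,"wz":0,"claw":0},{"dx":0,"dy":0,"dz":0,"wx":0,"wy":0,"wz":0,"claw":0}]' 25
python3 -c "
from h import *
a=[.4,.65,.9,1.15,1.4,1.55]
plan(*[(-47+85*np.cos(t),-122-85*np.sin(t),50,np.pi/2,1) for t in a])"
```

```text
clock: 5.05
position: [0.5864, -0.1704, 0.0497]
tool_rot: [-3.141, -0.0, 1.419]
force: [0.2, 0.3, -0.1]
grip_width: 0.0852
finger_force: 0.0
clock: 5.8
position: [0.5867, -0.1705, 0.0509]
tool_rot: [3.141, 0.0, 1.419]
force: [-2.6, 0.8, 6.9]
grip_width: 0.0001
finger_force: 3.6
now [ 0.5867 -0.1705  0.0509] [3.141 0.    1.419] t 5.8
dx -1.97 dy -0.84 dz 0.09  w [ 0.     0.    -0.003]
--
dx -1.83 dy -1.06 dz -0.00  w [-0.  0.  0.]
--
dx -1.51 dy -1.48 dz -0.00  w [-0. -0.  0.]
--
dx -1.10 dy -1.81 dz -0.00  w [ 0.  0. -0.]
--
dx -0.62 dy -2.03 dz -0.00  w [ 0.  0. -0.]
--
dx -0.12 dy -1.27 dz -0.00  w [ 0.  0. -0.]
--
```

```bash
python3 - <<'E'
from h import *
f=optics.grab_frame("scene"); s=monitor.observe();print(s["qpos"].round(3),s["force"])
a=cv2.resize(f["frame"][232:322,280:370],(590,590),interpolation=cv2.INTER_CUBIC)
cv2.imwrite("pics/s4.png",cv2.convertScaleAbs(a,alpha=1.8))
E
```

```text
[ 0.416  0.695 -0.339  1.735  0.313  0.765 -0.23 ] [-1.84989857 -0.31351687  6.87962033]
```

View pics/s4.png

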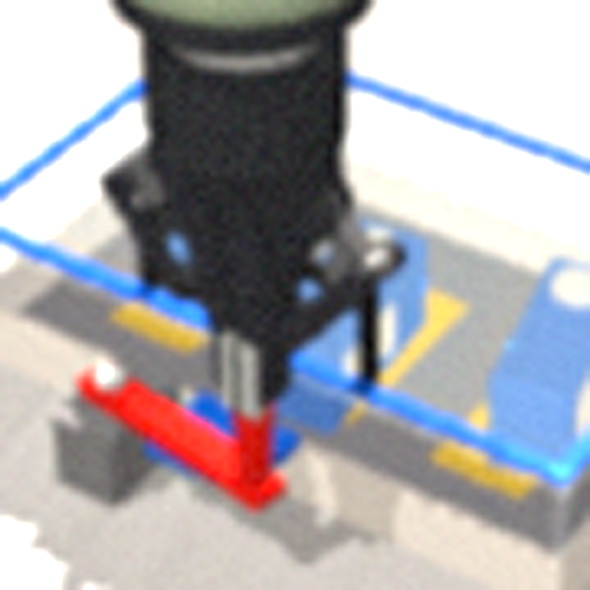

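The finger ends show at about row 294, just covering the knob top (320, 293), though the reported TCP projects to about row 303. The 6.9 N upward force only came as the fingers closed, so the real finger ends are about 35 mm above the reported point. I'll go lower, checking force.

```bash
python3 -m handwheel '[{"dx":0,"dy":0,"dz":0,"wx":0,"wy":0,"wz":0,"claw":100},{"dx":0,"dy":0,"dz":0,"wx":0,"wy":0,"wz":0,"claw":100},{"dx":0,"dy":0,"dz":0,"wx":0,"wy":0,"wz":0,"claw":100},{"dx":0,"dy":0,"dz":0.5,"wx":0,"wy":0,"wz":0,"claw":100},{"dx":0,"dy":0,"dz":0.5,"wx":0,"wy":0,"wz":0,"claw":100},{"dx":0,"dy":0,"dz":0.3,"wx":0,"wy":0,"wz":0,"claw":100},{"dx":0,"dy":0,"dz":0,"wx":0,"wy":0,"wz":0,"claw":100}]' 25
python3 -m handwheel '[{"dx":0,"dy":0,"dz":0,"wx":0,"wy":0,"wz":0,"claw":30},{"dx":0,"dy":0,"dz":0,"wx":0,"wy":0,"wz":0,"claw":30},{"dx":0,"dy":0,"dz":0,"wx":0,"wy":0,"wz":0,"claw":30},{"dx":0,"dy":0,"dz":0,"wx":0,"wy":0,"wz":0,"claw":0},{"dx":0,"dy":0,"dz":0,"wx":0,"wy":0,"wz":0,"claw":0},{"dx":0,"dy":0,"dz":0,"wx":0,"wy":0,"wz":0,"claw":0}]' 25
```

```text
clock: 6.72
position: [0.5864, -0.1705, 0.037]
tool_rot: [-3.141, -0.0, 1.419]
force: [-0.2, 0.7, 0.6]
grip_width: 0.0852
finger_force: 0.0
clock: 7.48
position: [0.5845, -0.17, 0.0372]
tool_rot: [-3.137, 0.0, 1.419]
force: [-12.9, 4.7, 9.8]
grip_width: 0.0146
finger_force: 26.6
```

```bash
python3 -m handwheel '[{"dx":-1.9,"dy":-0.6,"dz":0,"wx":0,"wy":0,"wz":0,"claw":0},{"dx":-1.8,"dy":-1.1,"dz":0,"wx":0,"wy":0,"wz":0,"claw":0},{"dx":-1.5,"dy":-1.5,"dz":0,"wx":0,"wy":0,"wz":0,"claw":0},{"dx":-1.1,"dy":-1.8,"dz":0,"wx":0,"wy":0,"wz":0,"claw":0},{"dx":-0.6,"dy":-2.0,"dz":0,"wx":0,"wy":0,"wz":0,"claw":0},{"dx":-0.1,"dy":-1.2,"dz":0,"wx":0,"wy":0,"wz":0,"claw":0},{"dx":0,"dy":0,"dz":0,"wx":0,"wy":0,"wz":0,"claw":0}]' 25
python3 - <<'E'
from h import *
d=np.array(monitor.observe()["position"])[:2]-w(-47,-122); print("latch est", -np.arctan2(d[1],d[0])+CY, np.linalg.norm(d))
f=optics.grab_frame("scene"); h=cv2.cvtColor(f["frame"],cv2.COLOR_BGR2HSV); m=(((h[...,0]<6)|(h[...,0]>174))&(h[...,1]>150)&(h[...,2]>60)).astype(np.uint8)
k,l,st,ce=cv2.connectedComponentsWithStats(m); print(st[1:][st[1:,4]>30])
E
```

```text
clock: 8.35
position: [0.4936, -0.2287, 0.0377]
tool_rot: [-3.141, 0.001, 1.418]
force: [-4.2, -7.0, 3.0]
grip_width: 0.0147
finger_force: 26.4
latch est 1.5313469793330856 0.08482891867947559
[[274 289  28  23 194]]
```

```bash
python3 -m handwheel '[{"dx":0,"dy":0,"dz":0,"wx":0,"wy":0,"wz":0,"claw":100},{"dx":0,"dy":0,"dz":0,"wx":0,"wy":0,"wz":0,"claw":100},{"dx":0,"dy":0,"dz":0,"wx":0,"wy":0,"wz":0,"claw":100},{"dx":0,"dy":0,"dz":-4,"wx":0,"wy":0,"wz":0,"claw":100},{"dx":0,"dy":0,"dz":-4,"wx":0,"wy":0,"wz":0,"claw":100},{"dx":0,"dy":0,"dz":-1,"wx":0,"wy":0,"wz":0,"claw":100},{"dx":0,"dy":0,"dz":0,"wx":0,"wy":0,"wz":0,"claw":100}]' 25
python3 -c "
from h import *
plan((0,-83,120,0,9),(0,-83,62,0,3))"
```

```text
clock: 9.28
position: [0.4951, -0.2274, 0.1275]
tool_rot: [3.141, 0.0, 1.419]
force: [-0.1, -0.1, -0.7]
grip_width: 0.0853
finger_force: 0.0
now [ 0.4951 -0.2274  0.1275] [3.141 0.    1.419] t 9.275
dx 1.36 dy 0.47 dz 0.08  w [ 0.    -0.     0.174]
dx 1.42 dy 0.22 dz 0.08  w [ 0.    -0.     0.174]
dx 1.44 dy -0.03 dz 0.08  w [ 0.    -0.     0.174]
dx 1.41 dy -0.27 dz 0.08  w [ 0.    -0.     0.174]
dx 1.34 dy -0.51 dz 0.08  w [ 0.    -0.     0.174]
dx 1.23 dy -0.74 dz 0.08  w [ 0.    -0.     0.174]
dx 1.09 dy -0.94 dz 0.08  w [ 0.    -0.     0.174]
dx 0.91 dy -1.12 dz 0.08  w [ 0.    -0.     0.174]
dx 0.70 dy -1.26 dz 0.08  w [ 0.    -0.     0.174]
--
dx 0.00 dy 0.00 dz 1.93  w [ 0. -0. -0.]
dx 0.00 dy 0.00 dz 1.93  w [ 0. -0. -0.]
dx 0.00 dy 0.00 dz 1.93  w [ 0. -0. -0.]
--
```

```bash
python3 -m handwheel '[{"dx":1.4,"dy":0.5,"dz":0.1,"wx":0,"wy":0,"wz":0.174,"claw":100},{"dx":1.4,"dy":0.2,"dz":0.1,"wx":0,"wy":0,"wz":0.174,"claw":100},{"dx":1.4,"dy":0,"dz":0.1,"wx":0,"wy":0,"wz":0.174,"claw":100},{"dx":1.4,"dy":-0.3,"dz":0.1,"wx":0,"wy":0,"wz":0.174,"claw":100},{"dx":1.3,"dy":-0.5,"dz":0.1,"wx":0,"wy":0,"wz":0.174,"claw":100},{"dx":1.2,"dy":-0.7,"dz":0.1,"wx":0,"wy":0,"wz":0.174,"claw":100},{"dx":1.1,"dy":-0.9,"dz":0.1,"wx":0,"wy":0,"wz":0.174,"claw":100},{"dx":0.9,"dy":-1.1,"dz":0,"wx":0,"wy":0,"wz":0.174,"claw":100}]' 25
python3 -m handwheel '[{"dx":0.7,"dy":-1.3,"dz":0,"wx":0,"wy":0,"wz":0.174,"claw":100},{"dx":0,"dy":0,"dz":2,"wx":0,"wy":0,"wz":0,"claw":60},{"dx":0,"dy":0,"dz":2,"wx":0,"wy":0,"wz":0,"claw":60},{"dx":0,"dy":0,"dz":1.8,"wx":0,"wy":0,"wz":0,"claw":60},{"dx":0,"dy":0,"dz":0,"wx":0,"wy":0,"wz":0,"claw":60}]'
python3 -c "
from h import *
plan((0,-83,62,0,1))"
```

```text
clock: 10.28
position: [0.5475, -0.1265, 0.1188]
tool_rot: [3.142, 0.002, 0.021]
force: [0.1, 0.7, -0.6]
grip_width: 0.0855
finger_force: 0.0
clock: 10.9
position: [0.5536, -0.1136, 0.0605]
tool_rot: [3.141, 0.003, -0.147]
force: [-0.2, -0.5, 0.3]
grip_width: 0.0513
finger_force: 0.0
now [ 0.5536 -0.1136  0.0605] [ 3.141e+00  3.000e-03 -1.470e-01] t 10.9
dx 0.15 dy -0.11 dz -0.15  w [0.    0.003 0.002]
--
```

```bash
python3 -m handwheel '[{"dx":0,"dy":0,"dz":0,"wx":0,"wy":0,"wz":0,"claw":0},{"dx":0,"dy":0,"dz":0,"wx":0,"wy":0,"wz":0,"claw":0},{"dx":0,"dy":0,"dz":0,"wx":0,"wy":0,"wz":0,"claw":0},{"dx":0,"dy":0,"dz":0,"wx":0,"wy":0,"wz":0,"claw":0},{"dx":0,"dy":0,"dz":0,"wx":0,"wy":0,"wz":0,"claw":0}]' 30
python3 - <<'E'
from h import *
s=monitor.observe(); p=s["position"]; h=w(0,95); ey=np.array([-np.sin(CY),np.cos(CY)]); print("bar case y mm",(p[:2]-C)@ey*1e3)
r=np.hypot(178,82); a0=np.arctan2(82,178); pv=(-178,82)
for t in np.r_[.12:1.45:.12, 1.5]:
    q=(-r*np.cos(a0+t),r*np.sin(a0+t)); print("t %.2f dy(tool) %.2f dz %.2f"%(t,-(q[0]-pv[0])/10,-(q[1]-pv[1])/10)); pv=q
E
```

```text
clock: 11.52
position: [0.556, -0.1087, 0.0632]
tool_rot: [-3.137, -0.001, -0.144]
force: [2.0, 25.9, 3.7]
grip_width: 0.0084
finger_force: 31.8
bar case y mm -78.88509680430556
t 0.12 dy(tool) -1.11 dz -2.07
t 0.24 dy(tool) -1.35 dz -1.92
t 0.36 dy(tool) -1.57 dz -1.75
t 0.48 dy(tool) -1.77 dz -1.55
t 0.60 dy(tool) -1.94 dz -1.33
t 0.72 dy(tool) -2.09 dz -1.08
t 0.84 dy(tool) -2.20 dz -0.83
t 0.96 dy(tool) -2.28 dz -0.56
t 1.08 dy(tool) -2.33 dz -0.28
t 1.20 dy(tool) -2.35 dz 0.00
t 1.32 dy(tool) -2.33 dz 0.28
t 1.44 dy(tool) -2.28 dz 0.56
t 1.50 dy(tool) -1.11 dz 0.38
```

```bash
python3 -m handwheel '[{"dx":0,"dy":-0.5,"dz":0,"wx":0,"wy":0,"wz":0,"claw":0},{"dx":0,"dy":-1.1,"dz":-2.1,"wx":0,"wy":0,"wz":0,"claw":0},{"dx":0,"dy":-1.3,"dz":-1.9,"wx":0,"wy":0,"wz":0,"claw":0},{"dx":0,"dy":-1.6,"dz":-1.8,"wx":0,"wy":0,"wz":0,"claw":0},{"dx":0,"dy":-1.8,"dz":-1.5,"wx":0,"wy":0,"wz":0,"claw":0},{"dx":0,"dy":-1.9,"dz":-1.3,"wx":0,"wy":0,"wz":0,"claw":0},{"dx":0,"dy":0,"dz":0,"wx":0,"wy":0,"wz":0,"claw":0}]' 30
python3 -c "
from h import *
p=monitor.observe()['position']; ey=np.array([-np.sin(CY),np.cos(CY)]); print((p[:2]-C)@ey*1e3)
print(-79+16+61,62+86)"
```

```text
clock: 12.4
position: [0.568, -0.0339, 0.1511]
tool_rot: [3.14, -0.004, -0.148]
force: [-4.5, -10.2, 19.6]
grip_width: 0.0087
finger_force: 32.4
-3.074391525920291
-2 148
```

```bash
python3 -m handwheel '[{"dx":0,"dy":-1.9,"dz":-1.4,"wx":0,"wy":0,"wz":0,"claw":0},{"dx":0,"dy":-2.2,"dz":-0.9,"wx":0,"wy":0,"wz":0,"claw":0},{"dx":0,"dy":-2.3,"dz":-0.6,"wx":0,"wy":0,"wz":0,"claw":0},{"dx":0,"dy":-2.4,"dz":-0.3,"wx":0,"wy":0,"wz":0,"claw":0},{"dx":0,"dy":-2.4,"dz":0,"wx":0,"wy":0,"wz":0,"claw":0},{"dx":0,"dy":0,"dz":0,"wx":0,"wy":0,"wz":0,"claw":0}]' 30
python3 -c "
from h import *
p=monitor.observe()['position']; ey=np.array([-np.sin(CY),np.cos(CY)]); print((p[:2]-C)@ey*1e3)"
```

```text
clock: 13.15
position: [0.585, 0.08, 0.1821]
tool_rot: [-3.14, -0.004, -0.146]
force: [2.2, 1.2, 11.5]
grip_width: 0.0085
finger_force: 33.1
112.1055419736009
```

```bash
python3 -m handwheel '[{"dx":0,"dy":-2.3,"dz":0.1,"wx":0,"wy":0,"wz":0,"claw":0},{"dx":0,"dy":-2.3,"dz":0.5,"wx":0,"wy":0,"wz":0,"claw":0},{"dx":0,"dy":-0.9,"dz":0.3,"wx":0,"wy":0,"wz":0,"claw":0},{"dx":0,"dy":0,"dz":0,"wx":0,"wy":0,"wz":0,"claw":0},{"dx":0,"dy":0,"dz":0,"wx":0,"wy":0,"wz":0,"claw":0}]' 30
python3 -m handwheel '[{"dx":0,"dy":0,"dz":0,"wx":0,"wy":0,"wz":0,"claw":30},{"dx":0,"dy":0,"dz":0,"wx":0,"wy":0,"wz":0,"claw":30},{"dx":0,"dy":0,"dz":-2,"wx":0,"wy":0,"wz":0,"claw":30},{"dx":0,"dy":0,"dz":-5,"wx":0,"wy":0,"wz":0,"claw":30},{"dx":0,"dy":0,"dz":-6,"wx":0,"wy":0,"wz":0,"claw":30},{"dx":0,"dy":0,"dz":-2,"wx":0,"wy":0,"wz":0,"claw":30},{"dx":0,"dy":0,"dz":0,"wx":0,"wy":0,"wz":0,"claw":70}]' 30
python3 -c "
from h import *
plan((80,-150,320,0,5))"
```

```text
clock: 13.78
position: [0.5929, 0.1332, 0.1725]
tool_rot: [-3.14, -0.004, -0.147]
force: [7.2, 3.2, 3.1]
grip_width: 0.0087
finger_force: 32.1
clock: 14.65
position: [0.5917, 0.1326, 0.3228]
tool_rot: [-3.141, -0.002, -0.147]
force: [-0.4, 0.2, -1.4]
grip_width: 0.0422
finger_force: 0.0
now [0.5917 0.1326 0.3228] [-3.141e+00 -2.000e-03 -1.470e-01] t 14.65
dx 1.60 dy 6.30 dz 0.05  w [-0. -0.  0.]
dx 1.60 dy 6.30 dz 0.05  w [-0. -0.  0.]
dx 1.60 dy 6.30 dz 0.05  w [-0. -0.  0.]
dx 1.60 dy 6.30 dz 0.06  w [-0. -0.  0.]
dx 1.60 dy 6.30 dz 0.06  w [-0. -0.  0.]
--
```

```bash
python3 -m handwheel '[{"dx":0,"dy":6,"dz":0,"wx":0,"wy":0,"wz":0,"claw":70},{"dx":0,"dy":6,"dz":0,"wx":0,"wy":0,"wz":0,"claw":70},{"dx":0,"dy":6,"dz":0,"wx":0,"wy":0,"wz":0,"claw":70},{"dx":0,"dy":6,"dz":0,"wx":0,"wy":0,"wz":0,"claw":70},{"dx":0,"dy":6,"dz":0,"wx":0,"wy":0,"wz":0,"claw":70},{"dx":0,"dy":6,"dz":0,"wx":0,"wy":0,"wz":0,"claw":70},{"dx":0,"dy":0,"dz":0,"wx":0,"wy":0,"wz":-0.17,"claw":70},{"dx":0,"dy":0,"dz":0,"wx":0,"wy":0,"wz":-0.17,"claw":70}]'
python3 -m handwheel '[{"dx":0,"dy":0,"dz":0,"wx":0,"wy":0,"wz":-0.176,"claw":70},{"dx":0,"dy":0,"dz":0,"wx":0,"wy":0,"wz":-0.176,"claw":70},{"dx":0,"dy":0,"dz":0,"wx":0,"wy":0,"wz":-0.176,"claw":70},{"dx":0,"dy":0,"dz":0,"wx":0,"wy":0,"wz":-0.176,"claw":70},{"dx":0,"dy":0,"dz":0,"wx":0,"wy":0,"wz":-0.176,"claw":70},{"dx":0,"dy":0,"dz":0,"wx":0,"wy":0,"wz":-0.176,"claw":70},{"dx":0,"dy":0,"dz":0,"wx":0,"wy":0,"wz":-0.176,"claw":70},{"dx":0,"dy":0,"dz":0,"wx":0,"wy":0,"wz":0,"claw":70}]'
python3 - <<'E'
from h import *
f=optics.grab_frame("top"); cv2.imwrite("pics/top5.png",f["frame"])
for m in optics.masks_of("refill_a","top"): print(round(m["p"],2),m["rect"],np.round(cen(m),1))
cv2.imwrite("pics/t5.png",cv2.resize(f["frame"][150:290,230:400],(729,600),interpolation=cv2.INTER_CUBIC))
E
```

```text
clock: 15.65
position: [0.5377, -0.2241, 0.3199]
tool_rot: [-3.141, 0.002, 0.197]
force: [1.4, 0.0, -0.5]
grip_width: 0.0603
finger_force: 0.0
clock: 16.65
position: [0.538, -0.2236, 0.3202]
tool_rot: [-3.14, -0.001, 1.424]
force: [0.6, 0.1, -0.5]
grip_width: 0.0599
finger_force: 0.0
0.92 [292.5, 239.6, 35.0, 18.4] [309.7 247.7]
0.85 [312.4, 211.5, 30.5, 19.5] [327.8 221.5]
0.7 [308.2, 180.8, 33.1, 14.1] [324. 188.]
```

View pics/t5.png

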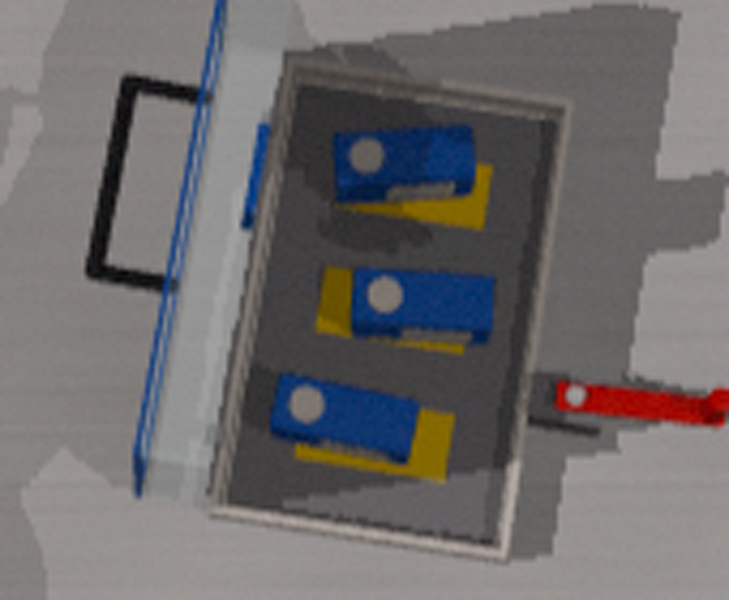

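The lid stands upright with its handle on the left, and the latch points straight out to the right (knob at crop (715, 405)). All three cartridges still lie partly off their pads. Now I'll fit the pads and cartridges precisely.

```bash
cat > fit.py <<'E'
from h import *
from scipy.optimize import minimize
S=8; U0,V0,W,H=270,160,110,115
def hull(f,pts):
    q=np.array([proj(f,p) for p in pts]); q=(q-[U0,V0]+.5)*S
    m=np.zeros((H*S,W*S),np.uint8); cv2.fillConvexPoly(m,cv2.convexHull(np.round(q*16).astype(np.int32)),1,shift=4); return cv2.resize(m.astype(np.float32),(W,H),interpolation=cv2.INTER_AREA)
def box(x,y,a,sx,sy,zs):
    c,s=np.cos(a),np.sin(a); return [(x+c*i*sx/2-s*j*sy/2,y+s*i*sx/2+c*j*sy/2,z) for i in(-1,1) for j in(-1,1) for z in zs]
def run(grabname="top"):
    f=optics.grab_frame(grabname); im=f["frame"][V0:V0+H,U0:U0+W]; h=cv2.cvtColor(im,cv2.COLOR_BGR2HSV)
    ye=((h[...,0]>18)&(h[...,0]<35)&(h[...,1]>130)&(h[...,2]>50)).astype(np.float32)
    bl=((h[...,0]>100)&(h[...,0]<130)&(h[...,1]>120)).astype(np.uint8)
    k,l,st,ce=cv2.connectedComponentsWithStats(bl); out=[];occ=np.zeros((H,W),np.float32)
    for i in range(1,k):
        if not 250<st[i,4]<900: continue
        pts=np.argwhere(l==i)[:,::-1]; hm=np.zeros((H,W),np.uint8); cv2.fillConvexPoly(hm,cv2.convexHull(pts.astype(np.int32)),1)
        g=onz(f,ce[i][0]+U0,ce[i][1]+V0,.04)
        def cost(p): return np.abs(hull(f,box(p[0],p[1],p[2],.036,.09,(.005,.053)))-hm).sum()
        r=min((minimize(cost,[g[0],g[1],a],method="Nelder-Mead",options=dict(initial_simplex=[[g[0],g[1],a],[g[0]+.006,g[1],a],[g[0],g[1]+.006,a],[g[0],g[1],a+.1]],maxiter=150)) for a in(CY-.15,CY+.15)),key=lambda r:r.fun)
        out.append((r.x,r.fun)); occ=np.maximum(occ,hull(f,box(*r.x,.036,.09,(.005,.053))))
    def pc(p):
        m=np.zeros((H,W),np.float32)
        for d in(-.085,0,.085): m=np.maximum(m,hull(f,box(p[0]+np.cos(p[2])*d,p[1]+np.sin(p[2])*d,p[2],.044,.098,(.005,))))
        return (np.abs(m-ye)*(1-occ)).sum()
    p0=[*C,CY]; rp=minimize(pc,p0,method="Nelder-Mead",options=dict(initial_simplex=[p0,[C[0]+.006,C[1],CY],[C[0],C[1]+.006,CY],[C[0],C[1],CY+.04]],maxiter=200))
    print("case from pads",rp.x.round(4),round(rp.fun,1),"yellow px",ye.sum())
    X=rp.x; e=np.array([[np.cos(X[2]),np.sin(X[2])],[-np.sin(X[2]),np.cos(X[2])]])
    for x,c in sorted(out,key=lambda o:o[0][0]): print("cart world",x.round(4),"in case mm",(e@(x[:2]-X[:2])*1e3).round(1),"rel yaw",round(x[2]-X[2],3),"cost",round(c,1))
    return f,X
E
python3 - <<'E'
from fit import *
f,X=run()
P=np.array([onz(f,230+u/4.288,150+v/4.286,.028) for u,v in[(288,53),(573,103),(508,562),(210,515)]])
ex=(P[0]-P[3]+P[1]-P[2]); print("rim",P.mean(0).round(4),np.arctan2(ex[1],ex[0]).round(3),[np.linalg.norm(P[i]-P[i-1]).round(3) for i in range(4)])
print(monitor.observe()["clock"])
E
```

```text
case from pads [ 0.5692 -0.0284 -0.1552] 69.5 yellow px 538.0
cart world [ 0.4929  0.0037 -0.1976] in case mm [-80.4  20. ] rel yaw -0.042 cost 29.0
cart world [ 0.567  -0.0453 -0.0512] in case mm [  0.5 -17. ] rel yaw 0.104 cost 27.3
cart world [ 0.6619 -0.0339  0.0404] in case mm [92.4  9. ] rel yaw 0.196 cost 44.8
rim [ 0.5671 -0.0298  0.028 ] -0.15 [np.float64(0.311), np.float64(0.191), np.float64(0.306), np.float64(0.19)]
16.8
```

```bash
sed -i 's/^C=.*/C=np.array([.569,-.0287]); CY=-.153/' h.py
python3 -c "
from h import *
plan((-80,20,180,np.pi/2-.042,6),(-80,20,60,np.pi/2-.042,2))"
```

```text
now [ 0.5383 -0.2236  0.3209] [-3.141 -0.     1.421] t 16.8
dx 3.63 dy -1.31 dz 2.35  w [-0.    -0.     0.007]
dx 3.62 dy -1.34 dz 2.35  w [-0.    -0.     0.007]
dx 3.61 dy -1.36 dz 2.35  w [-0.    -0.     0.007]
dx 3.59 dy -1.39 dz 2.35  w [-0.    -0.     0.007]
dx 3.58 dy -1.42 dz 2.35  w [-0.    -0.     0.007]
dx 3.57 dy -1.45 dz 2.35  w [-0.    -0.     0.007]
--
dx 0.00 dy 0.00 dz 6.00  w [0. 0. 0.]
dx 0.00 dy 0.00 dz 6.00  w [0. 0. 0.]
--
```

```bash
python3 -m handwheel '[{"dx":3.6,"dy":-1.3,"dz":2.3,"wx":0,"wy":0,"wz":0.007,"claw":70},{"dx":3.6,"dy":-1.3,"dz":2.3,"wx":0,"wy":0,"wz":0.007,"claw":70},{"dx":3.6,"dy":-1.4,"dz":2.4,"wx":0,"wy":0,"wz":0.007,"claw":70},{"dx":3.6,"dy":-1.4,"dz":2.4,"wx":0,"wy":0,"wz":0.007,"claw":70},{"dx":3.6,"dy":-1.4,"dz":2.4,"wx":0,"wy":0,"wz":0.007,"claw":70},{"dx":3.6,"dy":-1.5,"dz":2.3,"wx":0,"wy":0,"wz":0.007,"claw":70},{"dx":0,"dy":0,"dz":6,"wx":0,"wy":0,"wz":0,"claw":70},{"dx":0,"dy":0,"dz":5,"wx":0,"wy":0,"wz":0,"claw":70}]' 20
python3 -m handwheel '[{"dx":0,"dy":0,"dz":1,"wx":0,"wy":0,"wz":0,"claw":70},{"dx":0,"dy":0,"dz":0,"wx":0,"wy":0,"wz":0,"claw":70}]'
python3 -c "
from h import *
plan((-80,20,0,np.pi/2-.042,3))"
```

```text
clock: 17.8
position: [0.4915, 0.0035, 0.0688]
tool_rot: [3.141, -0.0, 1.381]
force: [1.2, -1.0, -0.3]
grip_width: 0.0596
finger_force: 0.0
clock: 18.05
position: [0.4921, 0.0031, 0.061]
tool_rot: [-3.142, 0.0, 1.382]
force: [0.2, -0.7, 0.6]
grip_width: 0.0598
finger_force: 0.0
now [0.4921 0.0031 0.061 ] [-3.142  0.     1.382] t 18.05
dx 0.01 dy 0.03 dz 2.03  w [-0.     0.     0.002]
dx 0.01 dy 0.03 dz 2.03  w [-0.     0.     0.002]
dx 0.01 dy 0.03 dz 2.03  w [-0.     0.     0.002]
--
```

```bash
python3 -m handwheel '[{"dx":0,"dy":0,"dz":2,"wx":0,"wy":0,"wz":0,"claw":70},{"dx":0,"dy":0,"dz":2,"wx":0,"wy":0,"wz":0,"claw":70},{"dx":0,"dy":0,"dz":1.2,"wx":0,"wy":0,"wz":0,"claw":70},{"dx":0,"dy":0,"dz":0,"wx":0,"wy":0,"wz":0,"claw":70}]'
python3 -m handwheel '[{"dx":0,"dy":0,"dz":0.6,"wx":0,"wy":0,"wz":0,"claw":70},{"dx":0,"dy":0,"dz":0.5,"wx":0,"wy":0,"wz":0,"claw":70},{"dx":0,"dy":0,"dz":0,"wx":0,"wy":0,"wz":0,"claw":70}]'
```

```text
clock: 18.55
position: [0.4922, 0.003, 0.009]
tool_rot: [3.141, -0.0, 1.382]
force: [-0.3, -0.1, -0.3]
grip_width: 0.06
finger_force: 0.0
clock: 18.92
position: [0.4917, 0.0031, -0.0028]
tool_rot: [-3.141, 0.0, 1.383]
force: [-0.8, -0.9, -0.9]
grip_width: 0.0595
finger_force: 0.0
```

```bash
python3 -m handwheel '[{"dx":0,"dy":0,"dz":0,"wx":0,"wy":0,"wz":0,"claw":35},{"dx":0,"dy":0,"dz":0,"wx":0,"wy":0,"wz":0,"claw":30},{"dx":0,"dy":0,"dz":0,"wx":0,"wy":0,"wz":0,"claw":30},{"dx":0,"dy":0,"dz":0,"wx":0,"wy":0,"wz":0,"claw":30},{"dx":0,"dy":0,"dz":0,"wx":0,"wy":0,"wz":0,"claw":30}]' 20
python3 -c "
from h import *
plan((-85,0,-3,np.pi/2,3))"
```

```text
clock: 19.55
position: [0.4919, 0.0031, -0.0024]
tool_rot: [3.141, -0.0, 1.383]
force: [-1.3, -0.4, 5.0]
grip_width: 0.0351
finger_force: 21.3
now [ 0.4919  0.0031 -0.0024] [ 3.141 -0.     1.383] t 19.55
dx -0.66 dy -0.11 dz 0.02  w [ 0.    -0.    -0.012]
dx -0.66 dy -0.12 dz 0.02  w [ 0.    -0.    -0.012]
dx -0.66 dy -0.12 dz 0.02  w [ 0.    -0.    -0.012]
--
```

```bash
python3 -m handwheel '[{"dx":-0.7,"dy":-0.1,"dz":0,"wx":0,"wy":0,"wz":-0.012,"claw":30},{"dx":-0.7,"dy":-0.1,"dz":0,"wx":0,"wy":0,"wz":-0.012,"claw":30},{"dx":-0.6,"dy":-0.1,"dz":0,"wx":0,"wy":0,"wz":-0.012,"claw":30},{"dx":0,"dy":0,"dz":0,"wx":0,"wy":0,"wz":0,"claw":30},{"dx":0,"dy":0,"dz":0,"wx":0,"wy":0,"wz":0,"claw":30}]'
python3 -c "
from h import *
plan((-85,0,-3,np.pi/2,1))"
python3 -m handwheel '[{"dx":0,"dy":0,"dz":0,"wx":0,"wy":0,"wz":0,"claw":65},{"dx":0,"dy":0,"dz":0,"wx":0,"wy":0,"wz":0,"claw":65},{"dx":0,"dy":0,"dz":-2,"wx":0,"wy":0,"wz":0,"claw":65},{"dx":0,"dy":0,"dz":-4,"wx":0,"wy":0,"wz":0,"claw":65},{"dx":0,"dy":0,"dz":0,"wx":0,"wy":0,"wz":0,"claw":65}]'
python3 -c "
from h import *
plan((0.5,-17,58,np.pi/2+.104,3),(0.5,-17,-3,np.pi/2+.104,4))"
```

```text
clock: 20.18
position: [0.4852, -0.0172, -0.0024]
tool_rot: [3.141, 0.001, 1.418]
force: [0.2, -2.7, 6.4]
grip_width: 0.0357
finger_force: 21.2
now [ 0.4852 -0.0172 -0.0024] [3.141e+00 1.000e-03 1.418e+00] t 20.175
dx 0.14 dy -0.05 dz 0.06  w [0.    0.001 0.001]
--
clock: 20.8
position: [0.4866, -0.0162, 0.0595]
tool_rot: [3.138, -0.001, 1.419]
force: [-0.4, -0.7, -1.4]
grip_width: 0.0555
finger_force: 0.0
now [ 0.4866 -0.0162  0.0595] [ 3.138e+00 -1.000e-03  1.419e+00] t 20.8
dx -0.56 dy 2.79 dz 0.06  w [ 0.001 -0.    -0.034]
dx -0.66 dy 2.77 dz 0.06  w [ 0.001 -0.    -0.034]
dx -0.75 dy 2.75 dz 0.05  w [ 0.001 -0.    -0.034]
--
dx -0.00 dy -0.00 dz 1.53  w [-0. -0. -0.]
dx -0.00 dy -0.00 dz 1.53  w [-0. -0. -0.]
dx -0.00 dy -0.00 dz 1.53  w [-0. -0. -0.]
dx -0.00 dy -0.00 dz 1.53  w [-0. -0. -0.]
--
```

```bash
python3 -m handwheel '[{"dx":-0.6,"dy":2.8,"dz":0,"wx":0,"wy":0,"wz":-0.034,"claw":65},{"dx":-0.7,"dy":2.8,"dz":0,"wx":0,"wy":0,"wz":-0.034,"claw":65},{"dx":-0.7,"dy":2.7,"dz":0,"wx":0,"wy":0,"wz":-0.034,"claw":65},{"dx":0,"dy":0,"dz":1,"wx":0,"wy":0,"wz":0,"claw":65},{"dx":0,"dy":0,"dz":2,"wx":0,"wy":0,"wz":0,"claw":65},{"dx":0,"dy":0,"dz":2,"wx":0,"wy":0,"wz":0,"claw":65},{"dx":0,"dy":0,"dz":1.2,"wx":0,"wy":0,"wz":0,"claw":65},{"dx":0,"dy":0,"dz":0,"wx":0,"wy":0,"wz":0,"claw":65}]'
python3 -m handwheel '[{"dx":0,"dy":0,"dz":0,"wx":0,"wy":0,"wz":0,"claw":35},{"dx":0,"dy":0,"dz":0,"wx":0,"wy":0,"wz":0,"claw":30},{"dx":0,"dy":0,"dz":0,"wx":0,"wy":0,"wz":0,"claw":30},{"dx":0,"dy":0,"dz":0,"wx":0,"wy":0,"wz":0,"claw":30}]' 20
python3 -c "
from h import *
plan((0,0,-3,np.pi/2,3))"
```

```text
clock: 21.8
position: [0.5644, -0.0455, -0.0056]
tool_rot: [-3.14, 0.0, 1.521]
force: [0.2, -0.2, -0.2]
grip_width: 0.0557
finger_force: 0.0
clock: 22.3
position: [0.5658, -0.0458, -0.004]
tool_rot: [3.141, -0.0, 1.521]
force: [-1.5, 0.4, 8.2]
grip_width: 0.0357
finger_force: 21.1
now [ 0.5658 -0.0458 -0.004 ] [ 3.141 -0.     1.521] t 22.3
dx 0.57 dy 0.08 dz -0.03  w [ 0.    -0.     0.034]
dx 0.58 dy 0.06 dz -0.03  w [ 0.    -0.     0.034]
dx 0.58 dy 0.04 dz -0.03  w [ 0.    -0.     0.034]
--
```

```bash
python3 -m handwheel '[{"dx":0.6,"dy":0.1,"dz":0,"wx":0,"wy":0,"wz":0.034,"claw":30},{"dx":0.6,"dy":0.1,"dz":0,"wx":0,"wy":0,"wz":0.034,"claw":30},{"dx":0.6,"dy":0,"dz":0,"wx":0,"wy":0,"wz":0.034,"claw":30},{"dx":0,"dy":0,"dz":0,"wx":0,"wy":0,"wz":0,"claw":30},{"dx":0,"dy":0,"dz":0,"wx":0,"wy":0,"wz":0,"claw":30}]'
python3 -c "
from h import *
plan((0,0,-3,np.pi/2,1))"
python3 -m handwheel '[{"dx":0,"dy":0,"dz":0,"wx":0,"wy":0,"wz":0,"claw":65},{"dx":0,"dy":0,"dz":0,"wx":0,"wy":0,"wz":0,"claw":65},{"dx":0,"dy":0,"dz":-2,"wx":0,"wy":0,"wz":0,"claw":65},{"dx":0,"dy":0,"dz":-4,"wx":0,"wy":0,"wz":0,"claw":65},{"dx":0,"dy":0,"dz":0,"wx":0,"wy":0,"wz":0,"claw":65}]'
python3 -c "
from h import *
plan((92.4,9,58,np.pi/2+.196,3),(92.4,9,-3,np.pi/2+.196,4))"
```

```text
clock: 22.92
position: [0.5694, -0.0276, -0.004]
tool_rot: [3.14, -0.0, 1.419]
force: [-0.2, 1.7, 6.3]
grip_width: 0.0354
finger_force: 21.2
now [ 0.5694 -0.0276 -0.004 ] [ 3.14  -0.     1.419] t 22.925
dx -0.12 dy -0.03 dz -0.10  w [ 0.001 -0.     0.001]
--
clock: 23.55
position: [0.5705, -0.0281, 0.0578]
tool_rot: [3.138, -0.001, 1.418]
force: [0.8, 0.1, -0.6]
grip_width: 0.0555
finger_force: 0.0
now [ 0.5705 -0.0281  0.0578] [ 3.138e+00 -1.000e-03  1.418e+00] t 23.55
dx 0.27 dy 3.04 dz 0.01  w [ 0.001 -0.    -0.065]
dx 0.07 dy 3.05 dz 0.00  w [ 0.001 -0.    -0.065]
dx -0.13 dy 3.04 dz -0.00  w [ 0.001 -0.    -0.065]
--
dx 0.00 dy -0.00 dz 1.53  w [-0. -0. -0.]
dx 0.00 dy -0.00 dz 1.53  w [-0. -0. -0.]
dx 0.00 dy -0.00 dz 1.53  w [-0. -0. -0.]
dx 0.00 dy -0.00 dz 1.53  w [-0. -0. -0.]
--
```

```bash
python3 -m handwheel '[{"dx":0.3,"dy":3,"dz":0,"wx":0,"wy":0,"wz":-0.065,"claw":65},{"dx":0.1,"dy":3.1,"dz":0,"wx":0,"wy":0,"wz":-0.065,"claw":65},{"dx":-0.1,"dy":3,"dz":0,"wx":0,"wy":0,"wz":-0.065,"claw":65},{"dx":0,"dy":0,"dz":1,"wx":0,"wy":0,"wz":0,"claw":65},{"dx":0,"dy":0,"dz":2,"wx":0,"wy":0,"wz":0,"claw":65},{"dx":0,"dy":0,"dz":2,"wx":0,"wy":0,"wz":0,"claw":65},{"dx":0,"dy":0,"dz":1.1,"wx":0,"wy":0,"wz":0,"claw":65},{"dx":0,"dy":0,"dz":0,"wx":0,"wy":0,"wz":0,"claw":65}]'
python3 -m handwheel '[{"dx":0,"dy":0,"dz":0,"wx":0,"wy":0,"wz":0,"claw":35},{"dx":0,"dy":0,"dz":0,"wx":0,"wy":0,"wz":0,"claw":30},{"dx":0,"dy":0,"dz":0,"wx":0,"wy":0,"wz":0,"claw":30},{"dx":0,"dy":0,"dz":0,"wx":0,"wy":0,"wz":0,"claw":30}]' 20
python3 -c "
from h import *
plan((85,0,-3,np.pi/2,3))"
```

```text
clock: 24.55
position: [0.6592, -0.0328, -0.0067]
tool_rot: [-3.14, -0.0, 1.614]
force: [0.3, -0.5, -0.0]
grip_width: 0.0555
finger_force: 0.0
clock: 25.05
position: [0.6604, -0.0329, -0.0049]
tool_rot: [3.141, 0.0, 1.614]
force: [-0.7, 0.4, 6.1]
grip_width: 0.0358
finger_force: 20.6
now [ 0.6604 -0.0329 -0.0049] [3.141 0.    1.614] t 25.05
dx -0.28 dy -0.26 dz -0.06  w [ 0.    -0.     0.065]
dx -0.30 dy -0.24 dz -0.06  w [ 0.    -0.     0.065]
dx -0.31 dy -0.22 dz -0.06  w [ 0.    -0.     0.065]
--
```

Slide it home, release, rise and back off for a check.

```bash
python3 -m handwheel '[{"dx":-0.3,"dy":-0.3,"dz":0,"wx":0,"wy":0,"wz":0.065,"claw":30},{"dx":-0.3,"dy":-0.2,"dz":0,"wx":0,"wy":0,"wz":0.065,"claw":30},{"dx":-0.3,"dy":-0.2,"dz":0,"wx":0,"wy":0,"wz":0.065,"claw":30},{"dx":0,"dy":0,"dz":0,"wx":0,"wy":0,"wz":0,"claw":30},{"dx":0,"dy":0,"dz":0,"wx":0,"wy":0,"wz":0,"claw":30}]'
python3 -m handwheel '[{"dx":0,"dy":0,"dz":0,"wx":0,"wy":0,"wz":0,"claw":65},{"dx":0,"dy":0,"dz":0,"wx":0,"wy":0,"wz":0,"claw":65},{"dx":0,"dy":0,"dz":-2,"wx":0,"wy":0,"wz":0,"claw":65},{"dx":0,"dy":0,"dz":-5,"wx":0,"wy":0,"wz":0,"claw":65},{"dx":0,"dy":0,"dz":-6,"wx":0,"wy":0,"wz":0,"claw":65},{"dx":0,"dy":0,"dz":-6,"wx":0,"wy":0,"wz":0,"claw":65},{"dx":0,"dy":0,"dz":-6,"wx":0,"wy":0,"wz":0,"claw":65}]'
python3 -m handwheel '[{"dx":-5,"dy":-2,"dz":-1,"wx":0,"wy":0,"wz":0,"claw":65},{"dx":-5,"dy":-2,"dz":-1,"wx":0,"wy":0,"wz":0,"claw":65},{"dx":-5,"dy":-2,"dz":-1,"wx":0,"wy":0,"wz":0,"claw":65},{"dx":-5,"dy":-2,"dz":-1,"wx":0,"wy":0,"wz":0,"claw":65},{"dx":0,"dy":-2,"dz":0,"wx":0,"wy":0,"wz":0,"claw":65},{"dx":0,"dy":0,"dz":0,"wx":0,"wy":0,"wz":0,"claw":65}]'
python3 - <<'E'
from fit import *
f,X=run()
cv2.imwrite("pics/t6.png",cv2.resize(f["frame"][150:290,230:400],(729,600),interpolation=cv2.INTER_CUBIC))
E
```

```text
clock: 25.68
position: [0.6533, -0.0419, -0.0049]
tool_rot: [3.141, -0.0, 1.419]
force: [-0.9, -0.7, 8.1]
grip_width: 0.0357
finger_force: 19.9
clock: 26.55
position: [0.6524, -0.0417, 0.2481]
tool_rot: [3.14, -0.0, 1.419]
force: [0.0, -1.0, 0.5]
grip_width: 0.0556
finger_force: 0.0
clock: 27.3
position: [0.5226, -0.2247, 0.2861]
tool_rot: [3.14, 0.0, 1.418]
force: [0.9, 0.3, -0.0]
grip_width: 0.0553
finger_force: 0.0
case from pads [ 0.569  -0.0284 -0.1544] 77.2 yellow px 295.0
cart world [ 0.4868 -0.0166 -0.1716] in case mm [-83.1  -1. ] rel yaw -0.017 cost 32.0
cart world [ 0.5711 -0.0274 -0.1634] in case mm [1.9 1.3] rel yaw -0.009 cost 34.2
cart world [ 0.6551 -0.0429 -0.1094] in case mm [87.4 -1.1] rel yaw 0.045 cost 40.7
```

View pics/t6.png

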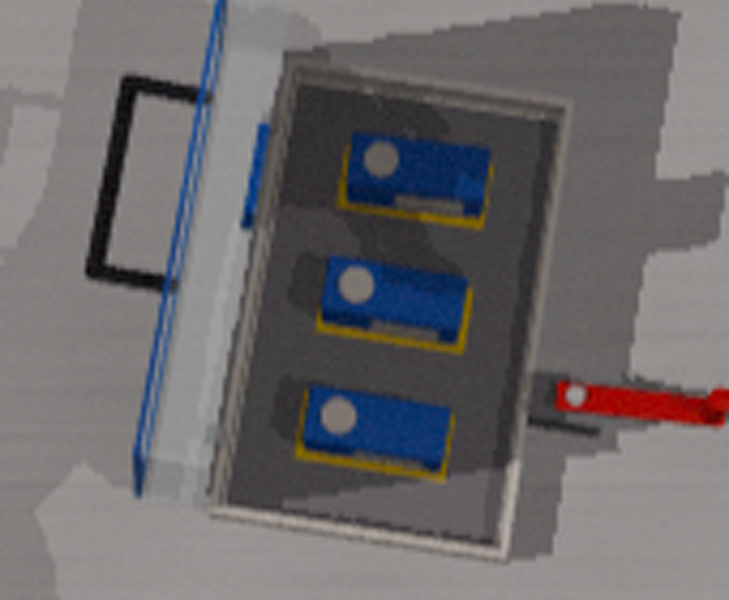

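All three cartridges sit centred and square on their pads, with an even yellow margin at crop (415, 180), (395, 305) and (375, 430). The lid is up and the latch is out. Handing in.

```bash
python3 -c "
from workcell import job_done
print(job_done())"
```

```text
the job is handed in; nothing more can be done
None
```

I handed the job in: the latch is swung out, the lid stands upright, and each cartridge measures within about 3 mm and 0.05 rad of its pad in the last picture; no verdict came back.

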